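# Lock the board stand and lean the chopping board on it

### The arm

A 6-joint arm with a two-finger parallel gripper is mounted at the origin on a cart in front of the work surface, level with it; the furniture and walls round the work are solid. World frame = base frame: x ahead of the robot, y to its left, z up, the work surface at z = 0. Lengths are in m, angles in rad, forces in N, time in s.
With the tool pointing down it reaches from about 0.275 to 0.825 m from the base axis. Payload 4.9 kg.
Tool frame: the origin (TCP) lies midway between the tips of the shut fingers; the grasp point (between the pads) lies 19 mm behind it; z points along the fingers, y is the line along which they close (so a half turn about z gives the same grasp; the last joint's range is limited). The gripper opens to 85 mm and grips with 20 to 120 N. Pads are 22 mm wide; open, the fingers measure 114 mm over their backs; the gripper's body (76 mm by 85 mm) begins 54 mm behind the grasp point. The pads swing forward as they close: fully open they stand 13 mm farther back than shut.
Start: joints at [1.115, 0.326, -0.193, 1.052, 0, 1.437], TCP at [0.174, 0.522, 0.231] pointing down, gripper open.
Joint ranges: [-2.65, 2.65], [-0.97, 1.79], [-1.3, 1.35], [-1.93, 2.1], [-1.47, 1.37], [-3.14, 3.14]. Speed limits (rad/s): [2.57, 2.57, 3.14, 3.14, 3.14, 3.14].

### API

Orientations are given as a unit quaternion [x, y, z, w].
In Python, from rig import arm gives the robot as it stands.
- The arm moves only by the tool play_rows, never from a script. Its arguments are lists of equal length, an entry for each row: "grip": the closure, from -1 (fully open) to 1 (shut); "delta_pos": the shift along the tool's x, y, z in m, a list of three; "turn": the turn about the tool's z in degrees. In form: {"grip": [grip, ...], "delta_pos": [[tx, ty, tz], ...], "turn": [turn, ...]}. A call has 1 to 10 rows; each row shifts and turns the commanded pose from where the row before left it, along the tool's axes as they then stand; what a row does not reach is not made up. A row lasts 1/12 s, in which the tool goes at most 41.7 mm and 7.16 degrees, less where a joint would pass 70% of its speed; a pose out of reach is approached as far as the arm can. A call is refused whole if a number of a shift passes 0.0417 or a number of a turn 7.16, either way. A call with a gripper value outside its range is refused whole. The fingers move at their own pace and stop on an object; the grip force is fixed at half the most. Time passes only in rows, so rows that do not move let the fingers close. It gives the time, the measured TCP pose, the force, the opening and the grip force at its end, in the units of the state.
- arm.state(): the state, without advancing time (a new reading comes with each control period).
- arm.get_image(name): name is "side" or "top" or "wrist"; returns a dict with "pixels" (480x640x3 uint8, red, green, blue), "intrinsics" (3x3 intrinsics, pixels), "position" and "attitude" of the camera in the world; the wrist camera has in their place "T_tool_cam" (4x4, takes a point from camera to tool coordinates, whose origin is the TCP and whose axes are the flange's). Camera axes: x right, y up, looking along -z (the intrinsics and any distortion apply to the point x, -y, -z); pixel columns grow to the right and rows downward; lengths in m; the calibration is good to about 2 mm. A picture is of the moment at which its call begins: read the wrist's pose just before it. There is no depth.
- arm.finish_job(): hands the job in; it is judged then, once.
The state is a dict: "t": time; "q": joint angles; "joint_vel": joint speeds; "effort": joint torques, N m; "tool_pos": TCP position; "tool_rot": TCP orientation; "force": force on the tool from outside, world axes, zero at the start; "torque": the same for the moment, N m; "opening": finger opening in m; "gripper_force": force on a finger pad.
Only numpy, scipy, OpenCV 4.12 (cv2) and the standard library are available. Lean on these libraries where they do the work, as an engineer would, in place of code of your own. Each camera call takes 0.05 s, during which the arm holds its last target. There are 200 camera calls.

### The job

Press the red lever of the board stand all the way down until it snaps and stays down by itself; do this first, while the chopping board is still in its rack. Then lift the wooden chopping board out of the rack, set its lower edge down on the stand's ledge between the lip and the back rest, roughly centred, before you let go, and leave it leaning against the back rest with its finger slot at the top. Leave the mug, the bowl and the spoon where they are.

Things in the scene. Friction and masses are not known exactly. Their poses are not given: they have to be found in the camera images.
- board_stand: Blue board stand, fixed, base 130 (x) x 180 (y) mm. Origin: centre of its underside, on the worktop; x points to its back, z up; its front (-x) looks roughly to the robot. Aluminium back rest: front face starts at x = +20 mm on the ledge (22 mm high), leans back 0.26 rad, top edge at x = +46, z = 119 mm. The red lever is hinged at x = -45, z = 31 mm and points to -x.
- lock_lever (a joint): Angle of the red lever: 0 = raised 0.62 rad above level, sprung up; 0.62 = level, fully down at its stop. The spring resists (at most about 8 N at the pad) until about 0.50, past which the lever snaps on to the stop and stays down; let go earlier, it springs up.
- lever_pad (a point): Middle of the upper face of the lever's ribbed pad, 105 mm from its hinge. The pad is 55 mm long, 50 mm wide, 10 mm thick; the lever is 130 mm long from the hinge. Raised, this point is about 96 mm above the worktop; fully down, 36 mm, and 150 mm in front (-x) of the stand's origin.
- ledge (a point): Middle of the stand's ledge, on its surface, 22 mm above the worktop; axes as the stand's. The ledge runs from the lip (8 mm thick, 17 mm above the ledge, its back 16 mm in front of this point) to the foot of the back rest, 16 mm behind this point.
- chopping_board: Wooden chopping board, 12 mm thick (x), 180 mm wide (y), 150 mm tall (z), 0.22 kg, standing upright in the rack. Origin: middle of its lower edge; z points up to the edge with the finger slot. The slot is 70 mm wide, 105 to 120 mm above the lower edge; the bar above it is 30 mm deep. Front and back are alike.
- board_top (a point): Middle of the board's top edge, 150 mm from its lower edge; axes as the board's.
- board_rack: Grey drain rack, fixed, 110 (x) x 160 (y) mm. Origin: centre of its underside, z up. The board stands on its 14 mm thick base between two steel wire loops at x = +-11.5 mm (17 mm apart inside), 120 mm wide, 91 mm high; lift the board straight up.
- mug: Yellow mug, 78 x 113 mm, 102 mm high; origin under its middle. Not to be moved.
- bowl: White bowl with dark rim, 128 mm across, 64 mm high; origin under its middle. Not to be moved.
- spoon: Steel-grey spoon, 165 x 35 x 14 mm, lying flat; origin under its middle. Not to be moved.

How it is judged:
On the way, in this order (a step that is already met when the one before it is completed fails the run):
1. the lever is down and stays there untouched, with the board still standing in the rack (value of joint lock_lever above 0.57 rad and contact force between anything else and lock_lever below 0.2 N and distance of chopping_board from where it was at the start of the episode below 0.03 m), for 0.2 s.
2. the board, still held by the fingers, has its lower edge on the ledge (within 13 mm above it), between lip and back rest (x of chopping_board in the frame of board_stand between -0.018 and 0.026 m and y of chopping_board in the frame of board_stand between -0.05 and 0.05 m and angle between the y axis of chopping_board and the y axis of board_stand, either way round below 0.2 rad and z of chopping_board in the frame of board_stand below 0.035 m and contact force between the fingers and chopping_board above 0.5 N), for 0.1 s.
At the end, for the whole second after the job is handed in: The lever is down (above 0.57 rad). The board stands at rest on the ledge: its lower edge's middle between lip and back rest, within 50 mm of the ledge's middle sideways, its face within 0.2 rad of the back rest's direction, slot at the top, leaning back 0.12 to 0.5 rad against the rest (value of joint lock_lever above 0.57 rad and x of chopping_board in the frame of board_stand between -0.018 and 0.026 m and y of chopping_board in the frame of board_stand between -0.05 and 0.05 m and angle between the y axis of chopping_board and the y axis of board_stand, either way round below 0.2 rad and z of chopping_board in the frame of board_stand between 0.016 and 0.035 m and angle between chopping_board's own z axis and vertical between 0.12 and 0.5 rad and x of board_top in the frame of board_stand above 0.03 m and contact force between chopping_board and board_stand above 0.5 N and linear speed of chopping_board below 0.02 m/s); the robot touches nothing.
It fails at once if the mug is moved by more than 30 mm (distance of mug from where it was at the start of the episode above 0.03 m).
It fails at once if the bowl is moved by more than 30 mm (distance of bowl from where it was at the start of the episode above 0.03 m).
It fails at once if the spoon is moved by more than 30 mm (distance of spoon from where it was at the start of the episode above 0.03 m).
It also fails if it takes over 51 s, if anything falls off the work surface, if the arm or the gripper's body presses on something with over 40 N, if the wrist force passes 120 N, or if a joint passes its speed limit or range.

## Working session

There is one attempt and no reset: what is moved stays moved. The work goes in short steps, Python scripts to look and compute and a tool call to move; the robot and the scene stay as the last step left them, time stands still between calls to the robot, and variables do not carry over. Pictures are saved under pics/ and viewed, at most 10 in all, crops included, and the job is handed in when it is done.

Besides the shell and the picture viewer there is one more tool, called after "Call:" by a JSON object that holds its "api" and its "payload", one argument or row to a line. play_rows: Moves the arm, as the interface text tells. Its arguments: {"type":"object","properties":{"grip":{"type":"array"},"delta_pos":{"type":"array"},"turn":{"type":"array"}},"required":["grip","delta_pos","turn"]}

```bash
mkdir -p pics; python3 - <<'E'
from rig import arm
import cv2,pickle
s=arm.state();print({k:s[k] for k in('t','tool_pos','tool_rot','opening','force')})
d={}
for n in("side","top"):
    im=arm.get_image(n);d[n]=im;cv2.imwrite(f"pics/{n}0.png",im["pixels"][:,:,::-1]);print(n,im["intrinsics"],im["position"],im["attitude"],[k for k in im])
pickle.dump(d,open("d0.pkl","wb"))
E
```

```text
{'t': 0.0, 'tool_pos': array([0.17366332, 0.52125205, 0.23049802]), 'tool_rot': array([ 1.60203327e-01,  9.87083660e-01, -8.23916460e-04, -2.50100747e-04]), 'opening': 0.08508961393101667, 'force': array([ 1.14279876, -0.60182717, -0.22619478])}
side [[525.21967671   0.         322.94895977]
 [  0.         525.21967671 234.45290237]
 [  0.           0.           1.        ]] [-0.20047819 -0.73459675  0.84306007] [ 0.40433523 -0.18683003 -0.35300633  0.82279651] ['pixels', 'intrinsics', 'position', 'attitude']
top [[543.41074377   0.         318.65728392]
 [  0.         543.41074377 235.81979459]
 [  0.           0.           1.        ]] [ 0.29392441 -0.11647808  1.33388148] [ 0.07334829 -0.06262398 -0.70044654  0.70715833] ['pixels', 'intrinsics', 'position', 'attitude']
```

View pics/side0.png

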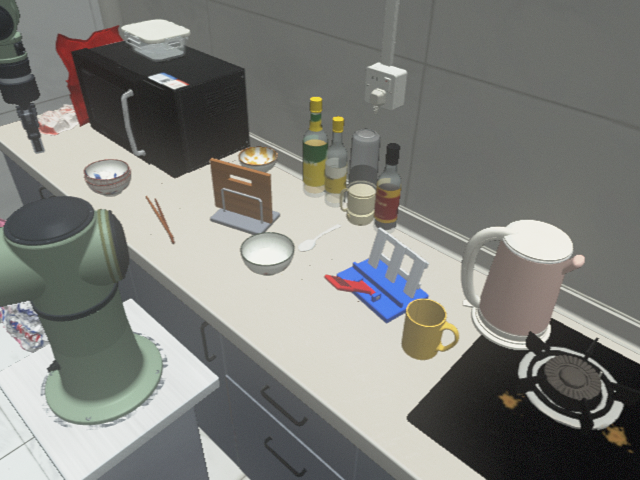

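View pics/top0.png

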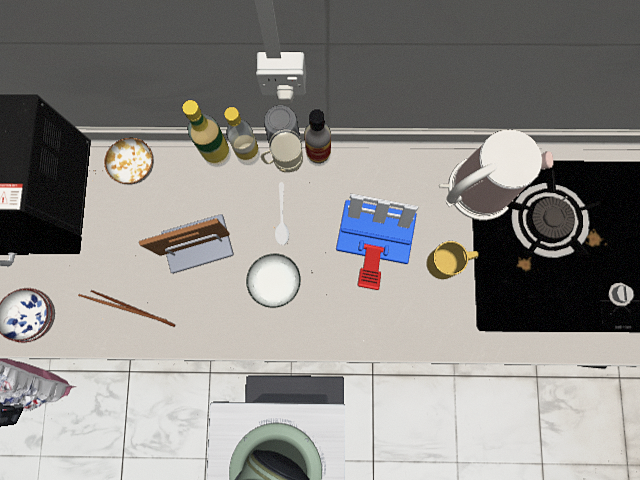

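The side view shows the rack and board at about (243,195), the stand at about (383,280), with the lever pad near (345,285). The top view shows the board at about (185,235), the stand at (378,230), the lever pad at (370,275) and the mug at (448,260). I'll zoom in on these for accurate picks.

```bash
cat > h.py <<'E'
import numpy as np,pickle,cv2
from scipy.spatial.transform import Rotation as R
from scipy.optimize import least_squares
d=pickle.load(open("d0.pkl","rb"))
def ray(n,uv,d=d):
    c=d[n];k=c["intrinsics"];v=np.array([(uv[0]-k[0,2])/k[0,0],-(uv[1]-k[1,2])/k[1,1],-1.])
    return np.array(c["position"]),R.from_quat(c["attitude"]).apply(v)
def atz(n,uv,z):
    p,v=ray(n,uv);return p+v*(z-p[2])/v[2]
def proj(n,P,d=d):
    c=d[n];k=c["intrinsics"];q=R.from_quat(c["attitude"]).inv().apply(np.atleast_2d(P)-c["position"])
    return np.c_[k[0,0]*q[:,0]/-q[:,2]+k[0,2],k[1,1]*q[:,1]/q[:,2]+k[1,2]]
def tri(a,b):
    A=[];y=[]
    for n,uv in(("top",a),("side",b)):
        p,v=ray(n,uv);v/=np.linalg.norm(v);M=np.eye(3)-np.outer(v,v);A.append(M);y.append(M@p)
    x,r,_,_=np.linalg.lstsq(np.vstack(A),np.hstack(y),rcond=None);return x,r**.5
E
python3 - <<'E'
from h import *
T=[]
for n,x,y in(("top",325,190),("side",320,222),("top",120,195),("side",190,145)):
    im=d[n]["pixels"][y:y+100,x:x+133,::-1];t=cv2.resize(im,(400,300),interpolation=cv2.INTER_CUBIC)
    for g in range(0,133,20):cv2.putText(t,str(x+g),(g*3,8),0,.3,(0,255,255),1);cv2.line(t,(g*3,0),(g*3,3),(0,0,0),1)
    for g in range(0,100,20):cv2.putText(t,str(y+g),(0,g*3+4),0,.3,(0,255,255),1)
    T.append(t)
cv2.imwrite("pics/crop.png",np.vstack([np.hstack(T[:2]),np.hstack(T[2:])]))
E
```

```text
(no output)
```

View pics/crop.png

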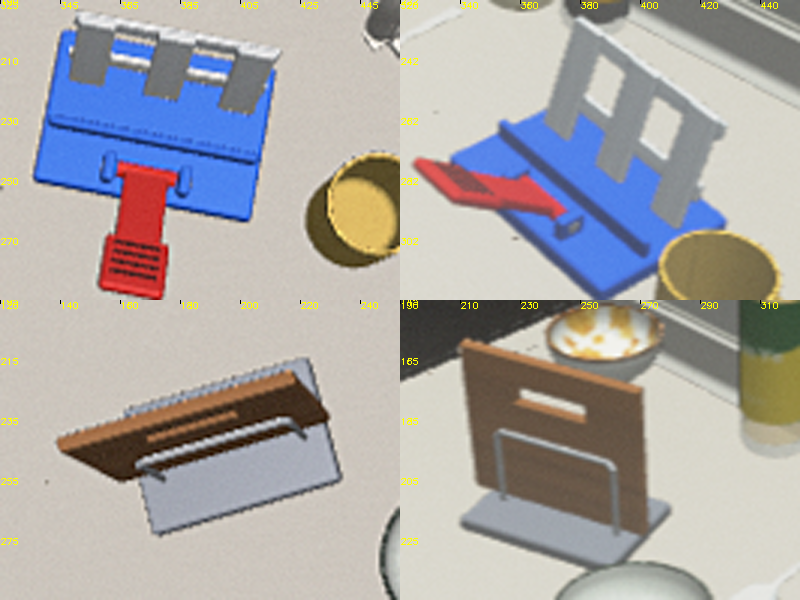

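```bash
python3 - <<'E'
from h import *
def T(i,u,v):
    o=[(325,190),(320,222),(120,195),(190,145)][i];return (o[0]+(u-400*(i%2))/3,o[1]+(v-300*(i//2))/3)
pr=lambda n,x:print(n,np.round(x[0],4),np.round(x[1],4))
pr("rest L",tri(T(0,78,17),T(1,582,20)));pr("rest R",tri(T(0,281,50),T(1,724,128)))
pr("lip L",tri(T(0,48,120),T(1,503,124)));pr("lip R",tri(T(0,258,160),T(1,648,248)))
pr("tip L",tri(T(0,100,288),T(1,416,161)))
pr("pad/hinge-side L",tri(T(0,104,240),T(1,455,165)))
pr("board L",tri(T(2,58,440),T(3,461,342)));pr("board R",tri(T(2,291,373),T(3,642,388)))
print("mug",atz("top",(449,257),.1))
def fit(obs,x0):
    def f(p):
        c,s=np.cos(p[2]),np.sin(p[2]);r=[]
        for n,uv,m in obs:
            P=[p[0]+c*m[0]-s*m[1],p[1]+s*m[0]+c*m[1],m[2]];r+=list((proj(n,P)[0]-uv))
        return np.array(r)
    s=least_squares(f,x0,loss="soft_l1");print(np.round(s.x,4));print(np.round(f(s.x).reshape(-1,2),1).tolist())
# stand: base corners (bottom z=0 / top z=.022), +y=left
S=[("top",T(0,35,181),(-.065,.09,.0)),("top",T(0,250,220),(-.065,-.09,.0)),
 ("side",T(1,600,296),(-.065,-.09,.0)),("top",T(0,48,120),(-.024,.09,.039)),("top",T(0,258,160),(-.024,-.09,.039)),
 ("side",T(1,503,124),(-.024,.09,.039)),("side",T(1,648,248),(-.024,-.09,.039))]
fit(S,[.35,-.2,0])
B=[("top",T(2,58,440),(-.006,.09,.164)),("top",T(2,291,373),(.006,-.09,.164)),("side",T(3,461,342),(-.006,.09,.164)),("side",T(3,642,391),(-.006,-.09,.164)),
("top",T(2,327,418),(-.006,-.09,.014)),("side",T(3,645,533),(-.006,-.09,.014))]
fit(B,[.3,.25,.3])
Rk=[("top",T(2,157,535),(-.055,.08,0)),("top",T(2,341,480),(-.055,-.08,0)),("top",T(2,306,357),(.055,-.08,.014)),("side",T(3,607,567),(-.055,-.08,0)),("side",T(3,461,526),(-.055,.08,0))]
fit(Rk,[.3,.25,.3])
from rig import arm
s=arm.state();print(R.from_quat(s["tool_rot"]).as_matrix().round(3))
E
```

```text
rest L [ 0.6274 -0.1708  0.114 ] [0.0004]
rest R [ 0.6008 -0.3248  0.112 ] [0.0037]
lip L [ 0.5627 -0.1501  0.0345] [0.001]
lip R [ 0.5292 -0.3181  0.0372] [0.0016]
tip L [ 0.4183 -0.1873  0.1101] [0.0004]
pad/hinge-side L [ 0.4575 -0.1915  0.0842] [0.0007]
board L [0.5034 0.2994 0.1626] [0.0045]
board R [0.5566 0.1279 0.1657] [0.0007]
mug [ 0.48751951 -0.39517882  0.1       ]
[ 0.5675 -0.2384 -0.1898]
[[-0.8, -1.2], [-1.0, -0.1], [1.7, 5.4], [-1.6, 0.1], [1.5, 1.1], [-2.1, -1.9], [1.6, 0.8]]
[0.5335 0.2143 0.2745]
[[-1.1, 1.0], [-0.5, -2.8], [1.2, -0.5], [-0.6, 0.5], [0.6, 0.4], [0.6, 1.6]]
[0.5317 0.2092 0.2854]
[[-1.5, -0.0], [-0.3, 0.9], [-0.2, -0.8], [1.5, 4.1], [0.2, 0.9]]
[[-0.949  0.316 -0.001]
 [ 0.316  0.949 -0.001]
 [ 0.    -0.002 -1.   ]]
```

Call:
{"api": "play_rows", "payload": {
  "grip": [1,1,1,1,1,1,1,1,1,1],
  "delta_pos": [
    [0,0,0],
    [0,0,0],
    [0,0,0],
    [0,0,0],
    [0,0,0],
    [0,0,0],
    [0,0,0],
    [0,0,0],
    [0,0,0],
    [0,0,0]
  ],
  "turn": [7,7,7,7,7,7,7,7,7,7]
}}

```text
t: 0.93
tool_pos: [0.1738, 0.5215, 0.2308]
tool_rot: [0.7, 0.715, -0.0, 0.0]
force: [-0.3, 0.1, 0.3]
opening: -0.0002
gripper_force: 0.0
```

Call:
{"api": "play_rows", "payload": {
  "grip": [1,1,1,1,1,1,1,1,1,1],
  "delta_pos": [
    [0,0,0],
    [0,0,0],
    [-0.028,0.0162,0],
    [-0.028,0.0162,0],
    [-0.028,0.0162,0],
    [-0.028,0.0162,0],
    [-0.028,0.0162,0],
    [-0.028,0.0162,0],
    [-0.028,0.0162,0],
    [-0.028,0.0162,0]
  ],
  "turn": [6.2,6.2,0,0,0,0,0,0,0,0]
}}

```text
t: 1.77
tool_pos: [0.259, 0.2759, 0.231]
tool_rot: [0.771, 0.637, -0.0, 0.0]
force: [1.4, 0.3, -0.5]
opening: -0.0001
gripper_force: 0.0
```

```bash
python3 - <<'E'
from rig import arm
from h import *
s=arm.state();print(s["t"],s["tool_pos"],R.from_quat(s["tool_rot"]).as_matrix().round(3).tolist(),s["q"])
E
```

```text
1.7667 [0.25899278 0.27585315 0.23104277] [[0.187, 0.982, -0.0], [0.982, -0.187, -0.0], [-0.0, -0.0, -1.0]] [ 6.21259203e-01  3.74630728e-03 -5.87951182e-01  9.79440885e-01
 -1.32682759e-04  2.38054085e+00]
```

Call:
{"api": "play_rows", "payload": {
  "grip": [1,1,1,1,1,1,1,1,1,1],
  "delta_pos": [
    [-0.028,0.0162,0],
    [-0.028,0.0162,0],
    [-0.028,0.0162,0],
    [-0.028,0.0162,0],
    [-0.028,0.0162,0],
    [-0.028,0.0162,0],
    [-0.028,0.0162,0],
    [-0.028,0.0162,0],
    [-0.028,0.0162,0],
    [-0.028,0.0162,0]
  ],
  "turn": [0,0,0,0,0,0,0,0,0,0]
}}

```text
t: 2.6
tool_pos: [0.3655, -0.0297, 0.2312]
tool_rot: [0.771, 0.637, 0.0, -0.0]
force: [1.4, 0.5, -0.9]
opening: 0.0
gripper_force: 0.0
```

Call:
{"api": "play_rows", "payload": {
  "grip": [1,1,1,1,1,1,1,1],
  "delta_pos": [
    [-0.028,0.0162,0],
    [-0.028,0.0162,0],
    [-0.028,0.0162,0],
    [-0.028,0.0162,0],
    [-0.028,0.0162,0],
    [-0.028,0.0162,0],
    [0,0,0],
    [0,0,0]
  ],
  "turn": [0,0,0,0,0,0,0,0]
}}

```text
t: 3.27
tool_pos: [0.4294, -0.2125, 0.2306]
tool_rot: [0.772, 0.636, -0.0, -0.001]
force: [-0.1, -0.2, -0.1]
opening: -0.0001
gripper_force: 0.0
```

```bash
python3 - <<'E'
from rig import arm
from h import *
s=arm.state();print(s["t"],s["tool_pos"])
im=arm.get_image("wrist");im["s"]=s;pickle.dump(im,open("w1.pkl","wb"));cv2.imwrite("pics/w1.png",im["pixels"][:,:,::-1]);print(im["intrinsics"],im["T_tool_cam"])
E
```

```text
3.2667 [ 0.42935471 -0.21246644  0.23057838]
[[422.23051648   0.         317.28327804]
 [  0.         422.23051648 238.26476666]
 [  0.           0.           1.        ]] [[-5.42791652e-04  9.63901597e-01  2.66258178e-01  6.66461363e-02]
 [ 9.99999396e-01  7.77570255e-04 -7.76351312e-04  2.05472927e-04]
 [-9.55360709e-04  2.66257595e-01 -9.63901437e-01 -1.42555999e-01]
 [ 0.00000000e+00  0.00000000e+00  0.00000000e+00  1.00000000e+00]]
```

View pics/w1.png

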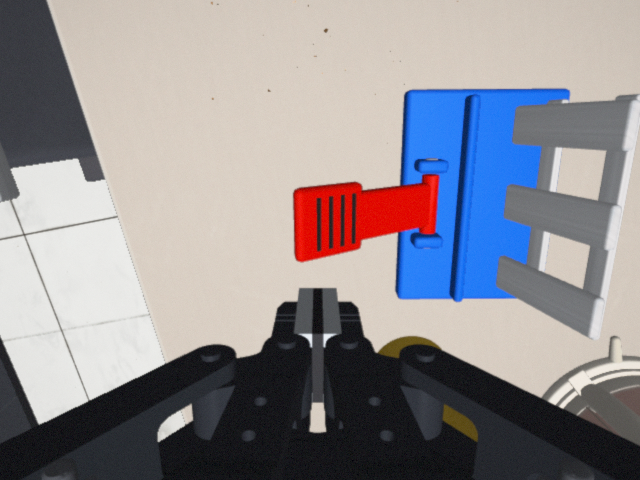

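The wrist view shows the lever pad at (328,222), the stand front edge from (404,91) to (398,297), the lip from (473,96) to (458,300), and the shut fingertips at (318,290). Next I refine the stand's pose with this view.

```bash
cat >> h.py <<'E'
def addw(f,name):
    im=pickle.load(open(f,"rb"));s=im["s"];M=np.eye(4);M[:3,:3]=R.from_quat(s["tool_rot"]).as_matrix();M[:3,3]=s["tool_pos"]
    W=M@im["T_tool_cam"];d[name]=dict(intrinsics=im["intrinsics"],position=W[:3,3],attitude=R.from_matrix(W[:3,:3]).as_quat(),pixels=im["pixels"])
def fit(obs,x0):
    def f(p):
        c,s=np.cos(p[2]),np.sin(p[2]);r=[]
        for n,uv,m in obs:
            P=[p[0]+c*m[0]-s*m[1],p[1]+s*m[0]+c*m[1],m[2]];r+=list((proj(n,P)[0]-uv))
        return np.array(r)
    s=least_squares(f,x0,loss="soft_l1");print(np.round(s.x,4));print(np.round(f(s.x).reshape(-1,2),1).tolist());return s.x
E
python3 - <<'E'
from h import *
addw("w1.pkl","w1")
W=[("w1",(404,91),(-.065,.09,.022)),("w1",(398,298),(-.065,-.09,.022)),
("w1",(640,96),(.046,.085,.119)),("w1",(600,338),(.046,-.085,.119)),("w1",(480,95),(-.016,.086,.039)),("w1",(463,300),(-.016,-.086,.039))]
p=fit(W,[.57,-.24,-.19])
for n in("w1",):
    c=[(-.065,.09,0),(-.065,-.09,0)]
T=[("w1",(404,91),(-.065,.09,.008)),("w1",(398,298),(-.065,-.09,.008))]
fit(T,[.57,-.24,-.19])
# lever pad corners at tip: rays at heights
for uv in((296,188),(301,262)):
    q,v=ray("w1",uv);print(q+v*(.106-q[2])/v[2])
# lip top rays
for uv in((480,95),(463,300)):
    q,v=ray("w1",uv);print(q+v*(.039-q[2])/v[2])
E
```

```text
[ 0.5665 -0.2372 -0.1675]
[[4.6, -0.4], [4.0, 4.0], [0.0, -13.4], [-5.0, 12.5], [-1.4, -2.0], [0.2, 4.5]]
[ 0.5655 -0.2372 -0.1689]
[[0.0, 1.0], [-0.0, -2.1]]
[ 0.4213336  -0.18434326  0.106     ]
[ 0.41449197 -0.23348903  0.106     ]
[ 0.56595621 -0.15138514  0.039     ]
[ 0.53662989 -0.31512864  0.039     ]
```

Call:
{"api": "play_rows", "payload": {
  "grip": [1,1,1,1,1,1,1,1,1,1],
  "delta_pos": [
    [0,0,0.022],
    [0,0,0.022],
    [0,0,0.022],
    [0,0,0.022],
    [0,0,0.022],
    [0,0,0.008],
    [0,0,0.008],
    [0,0,0.008],
    [0,0,0.008],
    [0,0,0.008]
  ],
  "turn": [0,0,0,0,0,0,0,0,0,0]
}}

```text
t: 4.15
tool_pos: [0.4307, -0.2117, 0.0826]
tool_rot: [0.77, 0.637, 0.0, 0.002]
force: [-1.1, 0.1, 5.3]
opening: -0.0
gripper_force: 2.4
```

Call:
{"api": "play_rows", "payload": {
  "grip": [1,1,1,1,1,1,1],
  "delta_pos": [
    [0,0,0.008],
    [0,0,0.008],
    [0,0,0.008],
    [0,0,0.008],
    [0,0,0.008],
    [0,0,0.003],
    [0,0,0]
  ],
  "turn": [0,0,0,0,0,0,0]
}}

```text
t: 4.73
tool_pos: [0.4289, -0.2108, 0.0373]
tool_rot: [0.771, 0.637, -0.0, -0.001]
force: [-1.0, -0.0, -0.2]
opening: -0.0002
gripper_force: 0.0
```

Call:
{"api": "play_rows", "payload": {
  "grip": [1,1,1,1,1,1,1,1,1,1],
  "delta_pos": [
    [0,0,0.003],
    [0,0,0],
    [0,0,-0.02],
    [0,0,-0.03],
    [0,0,-0.03],
    [0,0,-0.03],
    [0,0,-0.03],
    [0,0,-0.03],
    [0,0,-0.03],
    [0,0,-0.03]
  ],
  "turn": [0,0,0,0,0,0,0,0,0,0]
}}

```text
t: 5.57
tool_pos: [0.4294, -0.2112, 0.2671]
tool_rot: [0.771, 0.637, 0.0, 0.0]
force: [-0.1, -0.1, 0.8]
opening: 0.0
gripper_force: 0.0
```

Call:
{"api": "play_rows", "payload": {
  "grip": [1,1,1,1,1,1,1,1,1,1],
  "delta_pos": [
    [0.029,0.0015,-0.016],
    [0.029,0.0015,0],
    [0.029,0.0015,0],
    [0.029,0.0015,0],
    [0.029,0.0015,0],
    [0.029,0.0015,0],
    [0.029,0.0015,0],
    [0.029,0.0015,0],
    [0.029,0.0015,0],
    [0.029,0.0015,0]
  ],
  "turn": [0,0,0,0,0,0,0,0,0,0]
}}

```text
t: 6.4
tool_pos: [0.499, 0.0722, 0.2816]
tool_rot: [0.771, 0.637, 0.0, 0.0]
force: [0.8, -0.8, -0.0]
opening: 0.0002
gripper_force: 0.0
```

Call:
{"api": "play_rows", "payload": {
  "grip": [-1,-1,-1,-1,-1,-1,-1,-1,-1,-1],
  "delta_pos": [
    [0.029,0.0015,0],
    [0.029,0.0015,0],
    [0.029,0.0015,0],
    [0.029,0.0015,0],
    [0.029,0.0015,0],
    [0,0,0],
    [0,0,0],
    [0,0,0],
    [0,0,0],
    [0,0,0]
  ],
  "turn": [0,0,0,0,0,-6.75,-6.75,-6.75,-6.75,0]
}}

```text
t: 7.23
tool_pos: [0.5334, 0.2119, 0.2813]
tool_rot: [0.6, 0.8, 0.0, 0.0]
force: [0.0, 0.1, -0.2]
opening: 0.0853
gripper_force: 0.0
```

```bash
python3 - <<'E'
from rig import arm
from h import *
s=arm.state();print(s["t"],s["tool_pos"],s["tool_rot"])
im=arm.get_image("wrist");im["s"]=s;pickle.dump(im,open("w2.pkl","wb"))
w=im["pixels"][:,:,::-1]
t=arm.get_image("top")["pixels"][190:300,325:465,::-1]; 
a=np.full((600,640,3),0,np.uint8);a[:440]=w[:440];a[440:,:204]=cv2.resize(t,(204,160));cv2.imwrite("pics/w2.png",a)
E
```

```text
7.2333 [0.53338297 0.21187133 0.28130393] [5.99831855e-01 8.00126076e-01 7.45413898e-05 4.46413265e-05]
```

View pics/w2.png

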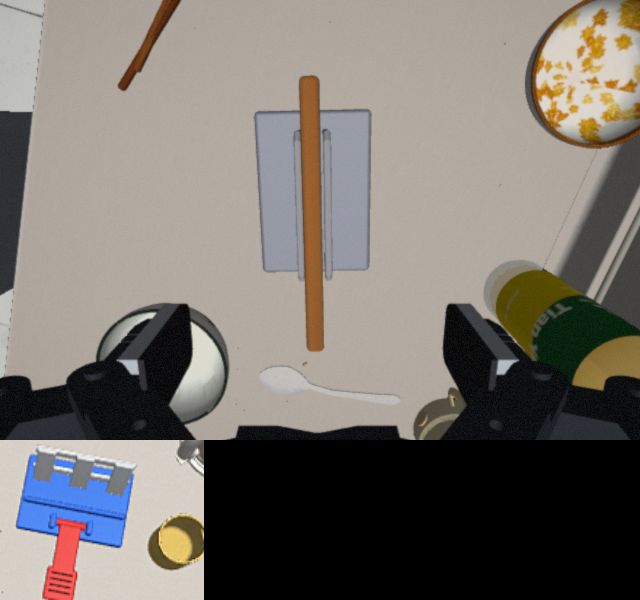

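The board's top edge runs from (310,77) to (315,350), and the rack spans columns 256–370. In the top inset the lever lies flat, with its pad extended further forward. Now I compute the grasp.

```bash
python3 - <<'E'
from h import *
addw("w2.pkl","w2")
def z(uv,h):
    q,v=ray("w2",uv);return q+v*(h-q[2])/v[2]
A=z((310,77),.164);B=z((315,350),.164);print(A,B,np.linalg.norm(A-B),(A+B)/2,np.arctan2(-(A-B)[0],(A-B)[1]))
# height check by two views: wrist + side
for a,b in(((310,77),(190+62/3,145+43/3)),((315,350),(190+241/3,145+89/3))):
    P=[];y=[]
    for n,uv in(("w2",a),("side",b)):
        p,v=ray(n,uv);v/=np.linalg.norm(v);M=np.eye(3)-np.outer(v,v);P.append(M);y.append(M@p)
    x,r,_,_=np.linalg.lstsq(np.vstack(P),np.hstack(y),rcond=None);print(x,r**.5)
c=[z(uv,.014) for uv in((255,112),(370,110),(369,269),(265,271))];print(np.mean(c,0),c)
s=pickle.load(open("w2.pkl","rb"))["s"];print(R.from_quat(s["tool_rot"]).as_matrix().round(4))
E
```

```text
[0.50382589 0.29842512 0.164     ] [0.55575557 0.12970775 0.164     ] 0.17652831441061154 [0.52979073 0.21406643 0.164     ] 0.29858906000920254
[0.50247426 0.2995664  0.16181363] [0.00222514]
[0.55597479 0.12957984 0.16406839] [0.00036879]
[0.53188485 0.209024   0.014     ] [array([0.45690346, 0.26780626, 0.014     ]), array([0.55904495, 0.29944058, 0.014     ]), array([0.60684083, 0.15042687, 0.014     ]), array([0.50475017, 0.11842229, 0.014     ])]
[[-2.804e-01  9.599e-01  2.000e-04]
 [ 9.599e-01  2.804e-01  1.000e-04]
 [ 0.000e+00  2.000e-04 -1.000e+00]]
```

Call:
{"api": "play_rows", "payload": {
  "grip": [-1,-1,-1,-1,-1,-1,-1,-1,-1,-1],
  "delta_pos": [
    [0.003,-0.003,0],
    [0,0,0.02],
    [0,0,0.02],
    [0,0,0.02],
    [0,0,0.02],
    [0,0,0.02],
    [0,0,0.02],
    [0,0,0.02],
    [0,0,0.013],
    [0,0,0]
  ],
  "turn": [-0.9,0,0,0,0,0,0,0,0,0]
}}

```text
t: 8.17
tool_pos: [0.5272, 0.2132, 0.1254]
tool_rot: [0.595, 0.804, -0.002, -0.002]
force: [-0.6, -0.4, 0.0]
opening: 0.0856
gripper_force: 0.0
```

Call:
{"api": "play_rows", "payload": {
  "grip": [1,1,1,1,1,1,1,1],
  "delta_pos": [
    [0,0,0],
    [0,0,0],
    [0,0,0],
    [0,0,0],
    [0,0,0],
    [0,0,0],
    [0,0,0],
    [0,0,0]
  ],
  "turn": [0,0,0,0,0,0,0,0]
}}

```text
t: 8.83
tool_pos: [0.5301, 0.2139, 0.129]
tool_rot: [0.594, 0.804, 0.0, 0.0]
force: [-0.4, 0.9, 4.5]
opening: 0.0113
gripper_force: 59.6
```

Call:
{"api": "play_rows", "payload": {
  "grip": [1,1,1,1,1,1,1,1,1,1],
  "delta_pos": [
    [0,0,-0.006],
    [0,0,-0.014],
    [0,0,-0.022],
    [0,0,-0.022],
    [0,0,-0.022],
    [0,0,-0.022],
    [0,0,-0.022],
    [0,0,0],
    [-0.0247,-0.005,0],
    [-0.0247,-0.005,0]
  ],
  "turn": [0,0,0,0,0,0,0,0,0,0]
}}

```text
t: 9.67
tool_pos: [0.534, 0.1639, 0.2574]
tool_rot: [0.593, 0.805, -0.0, -0.0]
force: [-0.2, 0.0, -3.2]
opening: 0.0113
gripper_force: 58.7
```

Call:
{"api": "play_rows", "payload": {
  "grip": [1,1,1,1,1,1,1,1,1,1],
  "delta_pos": [
    [-0.0247,-0.005,0],
    [-0.0247,-0.005,0],
    [-0.0247,-0.005,0],
    [-0.0247,-0.005,0],
    [-0.0247,-0.005,0],
    [-0.0247,-0.005,0],
    [-0.0247,-0.005,0],
    [-0.0247,-0.005,0],
    [-0.0247,-0.005,0],
    [-0.0247,-0.005,0]
  ],
  "turn": [0,0,0,0,0,0,0,0,0,0]
}}

```text
t: 10.5
tool_pos: [0.5584, -0.0882, 0.2567]
tool_rot: [0.594, 0.804, -0.0, -0.001]
force: [0.3, 0.1, -2.9]
opening: 0.011
gripper_force: 58.7
```

Call:
{"api": "play_rows", "payload": {
  "grip": [1,1,1,1,1,1,1,1,1,1],
  "delta_pos": [
    [-0.0247,-0.005,0],
    [-0.0247,-0.005,0],
    [-0.0247,-0.006,0],
    [-0.0247,-0.006,0],
    [0,0,0],
    [0,0,0],
    [0,0,0],
    [0,0,0],
    [0,0,0],
    [0,0,0]
  ],
  "turn": [0,0,0,0,5.4,5.4,5.4,5.5,5.5,0]
}}

```text
t: 11.33
tool_pos: [0.5664, -0.1879, 0.2566]
tool_rot: [0.767, 0.641, -0.001, -0.001]
force: [0.0, 0.6, -2.8]
opening: 0.0109
gripper_force: 58.8
```

```bash
python3 - <<'E'
from rig import arm
from h import *
s=arm.state();print(s["t"],s["tool_pos"],R.from_quat(s["tool_rot"]).as_matrix()[:,1].round(4),s["opening"],s["gripper_force"])
T=[]
for n,x,y,w,h in(("top",310,170,160,120),("side",300,180,160,120)):
    im=arm.get_image(n);d[n]=im;T.append(cv2.resize(im["pixels"][y:y+h,x:x+w,::-1],None,fx=2.5,fy=2.5,interpolation=cv2.INTER_CUBIC))
im=arm.get_image("wrist");im["s"]=s;pickle.dump(im,open("w3.pkl","wb"))
w=cv2.resize(im["pixels"][:,:,::-1],(400,300));w=np.hstack([w,np.zeros_like(w)])
cv2.imwrite("pics/p3.png",np.vstack([np.hstack(T),w]));pickle.dump(d,open("d3.pkl","wb"))
E
```

```text
11.3333 [ 0.5663941  -0.18787977  0.25658852] [ 0.9841 -0.1777 -0.0027] 0.010899464195822793 58.776047229766846
```

View pics/p3.png

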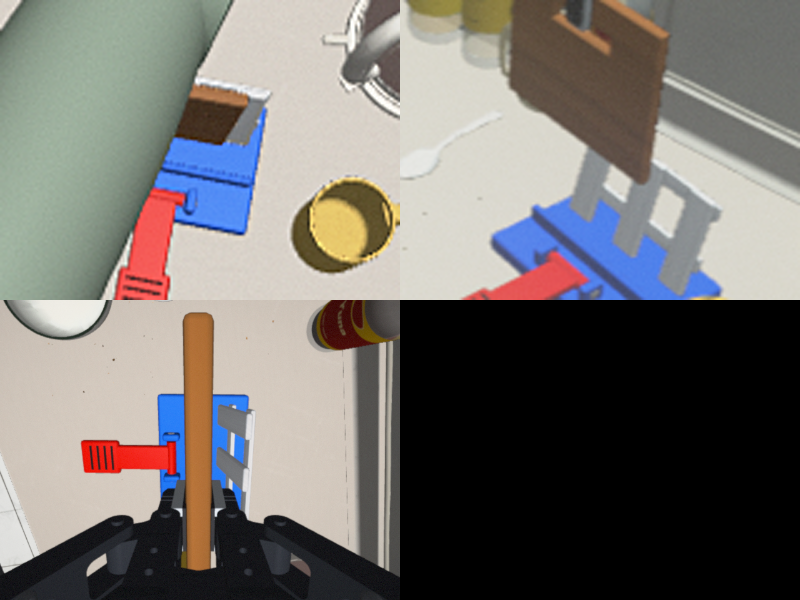

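Call:
{"api": "play_rows", "payload": {
  "grip": [1,1,1,1,1,1,1,1,1],
  "delta_pos": [
    [-0.024,0.0077,0],
    [-0.024,0.0077,0],
    [0,0,0],
    [0,0,0.018],
    [0,0,0.018],
    [0,0,0.018],
    [0,0,0.018],
    [0,0,0.018],
    [0,0,0]
  ],
  "turn": [0,0,0,0,0,0,0,0,0]
}}

```text
t: 12.23
tool_pos: [0.5714, -0.2366, 0.164]
tool_rot: [0.766, 0.642, -0.001, -0.003]
force: [-0.8, 0.9, -2.5]
opening: 0.0111
gripper_force: 59.0
```

```bash
python3 - <<'E'
from rig import arm
from h import *
s=arm.state();print(s["t"],s["tool_pos"],R.from_quat(s["tool_rot"]).as_matrix()[:,1].round(4),s["opening"],s["gripper_force"])
im=arm.get_image("side");d["side"]=im
cv2.imwrite("pics/p4.png",cv2.resize(im["pixels"][190:330,300:460,::-1],None,fx=4,fy=4,interpolation=cv2.INTER_CUBIC))
# predicted side pixels for the board's lower front corners, lip
p=(.567,-.237,-.178);c,q=np.cos(p[2]),np.sin(p[2])
W=lambda m:[p[0]+c*m[0]-q*m[1],p[1]+q*m[0]+c*m[1],m[2]]
for m in((-.016,-.086,.039),(-.016,.086,.039),(.0,-.09,s["tool_pos"][2]-.115),(.0,.09,s["tool_pos"][2]-.115),(.012,-.09,s["tool_pos"][2]-.115)):print(m,((proj("side",W(m))[0]-[300,190])*4).round())
r=s["tool_pos"][:2]-p[:2];print("tcp in stand",r@[c,q],r@[-q,c])
E
```

```text
12.2333 [ 0.5714057  -0.23658598  0.16403505] [ 0.9846 -0.1747 -0.0068] 0.011116986151138888 58.993388414382935
(-0.016, -0.086, 0.039) [422. 450.]
(-0.016, 0.086, 0.039) [220. 284.]
(0.0, -0.09, np.float64(0.049035052115578084)) [450. 429.]
(0.0, 0.09, np.float64(0.049035052115578084)) [237. 258.]
(0.012, -0.09, np.float64(0.049035052115578084)) [466. 420.]
tcp in stand 0.004262786576298861 0.0011875583779667564
```

View pics/p4.png

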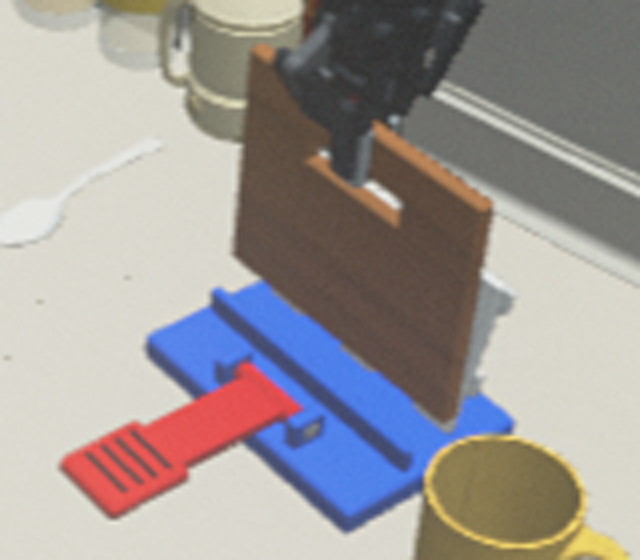

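The side view shows the board's lower front corners at crop pixels (450,427) and (235,255). Predicted positions were (450,429) and (237,258), so the board is right over the ledge and behind the lip. I lower it gently.

Call:
{"api": "play_rows", "payload": {
  "grip": [1,1,1,1,1,1,1,1],
  "delta_pos": [
    [0,0,0.006],
    [0,0,0.006],
    [0,0,0.006],
    [0,0,0.005],
    [0,0,0.003],
    [0,0,0.002],
    [0,0,0],
    [0,0,0]
  ],
  "turn": [0,0,0,0,0,0,0,0]
}}

```text
t: 12.95
tool_pos: [0.5739, -0.2381, 0.1403]
tool_rot: [0.767, 0.642, 0.0, 0.0]
force: [0.4, 0.4, -2.5]
opening: 0.0111
gripper_force: 59.1
```

Call:
{"api": "play_rows", "payload": {
  "grip": [1,1,1,1,1],
  "delta_pos": [
    [0,0,0.002],
    [0,0,0.001],
    [0,0,0.001],
    [0,0,0],
    [0,0,0]
  ],
  "turn": [0,0,0,0,0]
}}

```text
t: 13.37
tool_pos: [0.5742, -0.2382, 0.137]
tool_rot: [0.767, 0.642, 0.0, 0.0]
force: [-1.6, 0.2, 3.0]
opening: 0.0115
gripper_force: 59.9
```

Call:
{"api": "play_rows", "payload": {
  "grip": [0.4,0.4,0.4,0.4,0.4,0.4,0.4,0.4,0.4,0.4],
  "delta_pos": [
    [0,0,0],
    [0,0,0],
    [0,0,0],
    [0,0,0],
    [0,0.002,0],
    [0,0.003,0],
    [0,0.003,0],
    [0,0.003,0],
    [0,0.003,0],
    [0,0.003,0]
  ],
  "turn": [0,0,0,0,0,0,0,0,0,0]
}}

```text
t: 14.2
tool_pos: [0.5911, -0.2412, 0.1362]
tool_rot: [0.767, 0.642, 0.0, 0.0]
force: [0.2, -0.3, -0.0]
opening: 0.0255
gripper_force: 0.0
```

Call:
{"api": "play_rows", "payload": {
  "grip": [0.4,0.4,0.4,0.4,0.4,0.4,0.4,0.4],
  "delta_pos": [
    [0,0.003,0],
    [0,0.003,0],
    [0,0.003,0],
    [0,0.003,0],
    [0,0.003,0],
    [0,0.003,0],
    [0,0,0],
    [0,0,0]
  ],
  "turn": [0,0,0,0,0,0,0,0]
}}

```text
t: 14.87
tool_pos: [0.6084, -0.2442, 0.1362]
tool_rot: [0.767, 0.642, -0.0, -0.0]
force: [0.0, 0.5, -0.4]
opening: 0.0256
gripper_force: 0.1
```

```bash
python3 - <<'E'
from rig import arm
from h import *
s=arm.state();print(s["t"],s["tool_pos"],s["opening"],s["gripper_force"],s["force"])
im=arm.get_image("side")
cv2.imwrite("pics/p5.png",cv2.resize(im["pixels"][190:330,300:460,::-1],None,fx=4,fy=4,interpolation=cv2.INTER_CUBIC))
E
```

```text
14.8667 [ 0.60842566 -0.24424063  0.13620329] 0.025577596657188856 0.08160812227288261 [ 0.0248531   0.4553112  -0.44171459]
```

View pics/p5.png

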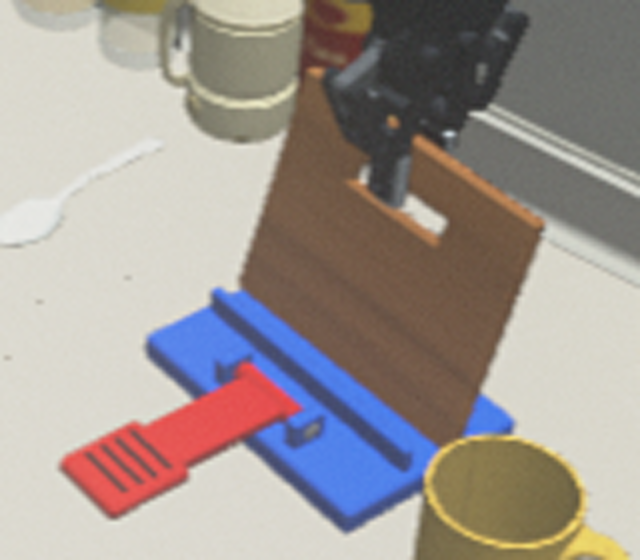

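The board now leans back with its bottom behind the lip, and the fingers straddle the bar near crop pixel (390,180). I open fully and withdraw upward.

Call:
{"api": "play_rows", "payload": {
  "grip": [0.2,0,-0.3,-0.6,-1,-1,-1,-1,-1,-1],
  "delta_pos": [
    [0,0.002,0],
    [0,0.002,0],
    [0,0,0],
    [0,0,0],
    [0,0,0],
    [0,0,0],
    [0,0,0],
    [0,0,-0.01],
    [0,0,-0.02],
    [0,0,-0.03]
  ],
  "turn": [0,0,0,0,0,0,0,0,0,0]
}}

```text
t: 15.75
tool_pos: [0.6106, -0.2441, 0.1948]
tool_rot: [0.767, 0.642, -0.001, -0.002]
force: [0.6, 0.5, -0.6]
opening: 0.0857
gripper_force: 0.0
```

Call:
{"api": "play_rows", "payload": {
  "grip": [-1,-1,-1,-1,-1,-1,-1,-1,-1,-1],
  "delta_pos": [
    [0,0,-0.03],
    [0,0,-0.03],
    [0,0,-0.03],
    [0.03,-0.01,0],
    [0.03,-0.01,0],
    [0.03,-0.01,0],
    [0.03,-0.01,0],
    [0.03,-0.01,0],
    [0,0,0],
    [0,0,0]
  ],
  "turn": [0,0,0,0,0,0,0,0,0,0]
}}

```text
t: 16.58
tool_pos: [0.5894, -0.087, 0.2875]
tool_rot: [0.766, 0.643, 0.0, 0.001]
force: [-0.0, -0.3, 0.6]
opening: 0.0854
gripper_force: 0.0
```

```bash
python3 - <<'E'
from rig import arm
from h import *
s=arm.state();print(s["t"],s["tool_pos"],s["opening"])
T=[]
for n,x,y in(("side",300,190),("top",310,170)):
    im=arm.get_image(n);T.append(cv2.resize(im["pixels"][y:y+140,x:x+160,::-1],(400,350),interpolation=cv2.INTER_CUBIC))
cv2.imwrite("pics/p6.png",np.hstack(T))
p=(.567,-.237,-.178);c,q=np.cos(p[2]),np.sin(p[2])
W=lambda m:[p[0]+c*m[0]-q*m[1],p[1]+q*m[0]+c*m[1],m[2]]
for a in(.2,.26,.35):
  for b in(.004,.012):
    f=lambda u,y:((proj("side",W((b+u*np.sin(a)-.006*np.cos(a),y,.022+u*np.cos(a))))[0]-[300,190])*2.5).round()
    print(a,b,f(.15,-.09),f(.15,.09),f(0,.09))
E
```

```text
16.5833 [ 0.58939615 -0.08696248  0.28752524] 0.085374350221547
0.2 0.004 [324. 149.] [180.  48.] [145. 184.]
0.2 0.012 [330. 146.] [187.  45.] [151. 180.]
0.26 0.004 [331. 147.] [187.  47.] [145. 184.]
0.26 0.012 [338. 144.] [194.  44.] [151. 180.]
0.35 0.004 [341. 145.] [197.  46.] [145. 183.]
0.35 0.012 [348. 142.] [204.  43.] [152. 180.]
```

View pics/p6.png

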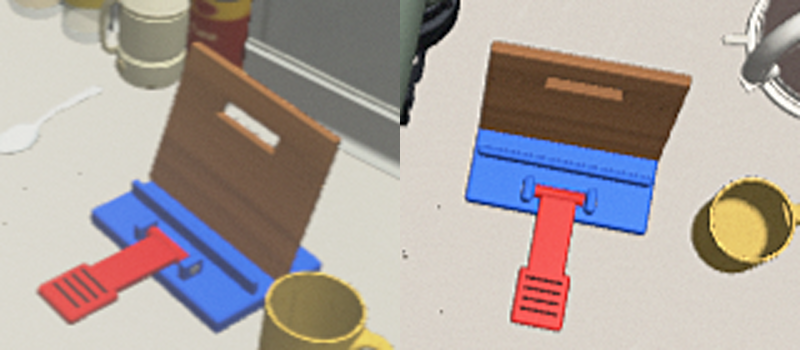

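The board's top corners are at (340,142) and (195,43) and its bottom-left corner at (151,180). That matches a 0.26 rad lean with the lower edge at x ≈ 12 mm, flush on the rest. The lever is down and the robot is clear.

```bash
python3 -c "
from rig import arm
print(arm.finish_job())"
```

```text
the job is handed in; nothing more can be done
None
```

The lever is snapped down and the board leans on the stand's back rest at about 0.26 rad, roughly centred with its slot at the top. The mug, bowl and spoon were not touched. The job was handed in at about 17 s, and the hand-in returned no verdict.

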